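# Flip a cast relief tile face-down in the studio turning jig

### The arm

A 6-joint arm with a two-finger parallel gripper is mounted at the origin on the work surface. World frame = base frame: x ahead of the robot, y to its left, z up, the work surface at z = 0. Lengths are in m, angles in rad, forces in N, time in s.
With the tool pointing down it reaches from about 0.2 to 0.875 m from the base axis. Payload 3.4 kg.
Tool frame: the origin (TCP) lies at the very end of the fingers, on their centre line; the grasp point (between the pads) lies 19 mm behind it; z points along the fingers, y is the line along which they close (so a half turn about z gives the same grasp; the last joint's range is limited). The gripper opens to 94 mm and grips with 3 to 60 N. Pads are 16 mm wide; open, the fingers measure 119 mm over their backs; the gripper's body (75 mm by 177 mm) begins 78 mm behind the grasp point.
Start: joints at [1.026, 0.276, 1.505, -0, 1.361, -0.121], TCP at [0.236, 0.524, 0.205] pointing down, gripper open.
Joint ranges: [-2.89, 2.89], [-0.75, 2.08], [0.22, 2.7], [-1.18, 4.32], [0.11, 2.71], [-2.7, 2.7]. Speed limits (rad/s): [2.57, 2.57, 3.14, 3.14, 3.14, 3.14].

### API

Orientations are given as [roll, pitch, yaw] about the fixed x, y, z axes, in that order (R = Rz(yaw) Ry(pitch) Rx(roll)).
In Python, from workcell import arm, cams gives the robot as it stands. The module is installed in compiled form; this text tells all that it offers.
- The arm moves only by the tool send_rows, never from a script. Its argument "plan" is a list of rows, each a list of 7 numbers: the shift along the tool's x, y, z normalised to -1 to 1, where 1 is 40 mm, then the turn, a rotation vector about the tool's x, y, z normalised to -1 to 1, where 1 is 8 degrees, then the closure, from -1 (fully open) to 1 (shut). A call has 1 to 12 rows; each row shifts and turns the commanded pose from where the row before left it, along the tool's axes as they then stand; what a row does not reach is not made up. A row lasts 1/10 s, in which the tool goes at most 50 mm and 8.59 degrees, less where a joint would pass 70% of its speed; a pose out of reach is approached as far as the arm can. A call with a number of a shift or a turn outside -1 to 1 is refused whole. A call with a gripper value outside its range is refused whole. The fingers move at their own pace and stop on an object; "squeeze" is the grip in N (left out, the last holds). Time passes only in rows, so rows that do not move let the fingers close. It gives the time, the measured TCP pose, the force, the opening and the grip force at its end, in the units of the state.
- arm.observe(): the state, without advancing time (a new reading comes with each control period).
- cams.snapshot(name): name is "side" or "top"; returns a dict with "frame" (420x560x3 uint8, blue, green, red), "fx", "fy", "cx", "cy" (pixels), "D" ([k1, k2, p1, p2, k3] as OpenCV has them; the pictures are not rectified), "rvec" (rotation vector, rad) and "tvec" (3), from world to camera coordinates, as OpenCV has them. Camera axes: x right, y down, z forward; pixel columns grow to the right and rows downward; lengths in m; the calibration is good to about 2 mm. A picture is of the moment at which its call begins. There is no depth.
- arm.finish_job(): hands the job in; it is judged then, once.
The state is a dict: "clock": time; "q": joint angles; "qd": joint speeds; "joint_efforts": joint torques, N m; "tool_pos": TCP position; "eef_rot": TCP orientation; "contact_force": force on the tool from outside, world axes, zero at the start; "ft_torque": the same for the moment, N m; "opening": opening from 0.0 (shut) to 1.0 (fully open); "grip_force": force on a finger pad.
Only numpy, scipy, OpenCV 4.12 (cv2) and the standard library are available. Lean on these libraries where they do the work, as an engineer would, in place of code of your own. Each camera call takes 0.05 s, during which the arm holds its last target. There are 200 camera calls.

### The job

Set the pink marbled relief tile face-up in the yellow-cornered pocket of the hinged flipper plate and let go of it. Then swing the plate right over by its red bar, so that the tile drops face-down into the blue-cornered nest, leave the plate lying fully over on the nest and let go. Leave the green tile where it is.

Things in the scene. Friction and masses are not known exactly. Their poses are not given: they have to be found in the camera images.
- pink_tile: The tile to turn: 64 x 84 x 16 mm (x, y, z of its own frame), about 0.15 kg, a cast plaster slab with a plain flat white back and a coloured, ridged face in pink, rose and lilac blocks. Starts face-up on the table. Origin: centre of the white back; z points out of the coloured face. Grip it across the 64 mm width. Either way round fits.
- green_tile: Bystander, not to be moved: 64 x 84 x 16 mm (x, y, z of its own frame), about 0.15 kg, a cast plaster slab with a plain flat white back and a coloured, ridged face in teal and pale green stripes. Origin and axes as for the pink tile.
- station: Turning jig fixed to the table, plywood board 130 (x) x 270 (y) mm. Origin: centre of its underside, z up. Pocket of the open flipper (yellow walls) centred at (0, -58) mm, nest (black floor, blue walls) at (0, 58). Both: floor 41 mm up, 76 (x) x 96 (y) mm, walls 9 mm high with the middle 56 mm of each x side open for fingers. The tile's length lies along y.
- flipper (a joint): Hinge of the white flipper plate, rad: 0 open on the jig's -y side (start), 1.57 upright, 3.14 fully over on the nest; stops at both ends. Axis along the jig's x, 50 mm above its origin. Swings freely, lightly damped, and falls to the side it leans to. The tile rides in it until it is about upright, then tips into the nest.
- bar (a point): Grip point of the flipper's handle, a round red bar 12 mm thick, parallel to the hinge, standing 54 mm out past the plate's -x side. The point is on its centre line; in the jig's frame x = -80, y = -108 cos(t), z = 50 + 108 sin(t) mm at flipper angle t. The bar may turn between the fingers. Its axes turn with the flipper.

How it is judged:
By the outcome, as a careful person would: the job done as asked, in the order asked, and still so for the second after the job is handed in, with the robot touching nothing.
It also fails if it takes over 58 s, if anything falls off the work surface, if the arm or the gripper's body presses on something with over 40 N, if the wrist force passes 120 N, or if a joint passes its speed limit or range.

## Working session

There is one attempt and no reset: what is moved stays moved. The work goes in short steps, Python scripts to look and compute and a tool call to move; the robot and the scene stay as the last step left them, time stands still between calls to the robot, and variables do not carry over. Pictures are saved under pics/ and viewed, at most 10 in all, crops included, and the job is handed in when it is done.

Besides the shell and the picture viewer there is one more tool, called after "Emit:" in YAML: its name, and indented under it one key for each argument. send_rows: Moves the arm, as the interface text tells. Its arguments: {"type":"object","properties":{"plan":{"type":"array","items":{"type":"array","items":{"type":"number"}}},"squeeze":{"type":"number"}},"required":["plan"]}

```bash
mkdir -p pics; python3 - <<'E'
from workcell import arm,cams
import cv2,pickle
o=arm.observe();print({k:o[k] for k in('clock','tool_pos','eef_rot','opening')})
for n in('side','top'):
    s=cams.snapshot(n);cv2.imwrite(f'pics/{n}0.png',s['frame']);pickle.dump(s,open(f'{n}0.pkl','wb'))
    R=cv2.Rodrigues(s['rvec'])[0] if not isinstance(s['rvec'],list) else cv2.Rodrigues(__import__('numpy').array(s['rvec']))[0]
    print(n,s['fx'],s['D'],-R.T@s['tvec'])
E
```

```text
{'clock': 0.0, 'tool_pos': array([0.23618001, 0.52364523, 0.20461248]), 'eef_rot': array([-3.13980392e+00, -1.88488537e-04,  2.71778067e+00]), 'opening': 1.0019346207943085}
side 474.10586064761304 [-0.04669436  0.          0.          0.          0.        ] [0.31143891 0.40326948 0.60812561]
top 422.21809070920244 [-0.12139325  0.          0.          0.          0.        ] [ 0.46761531 -0.1018581   0.86426587]
```

View pics/side0.png

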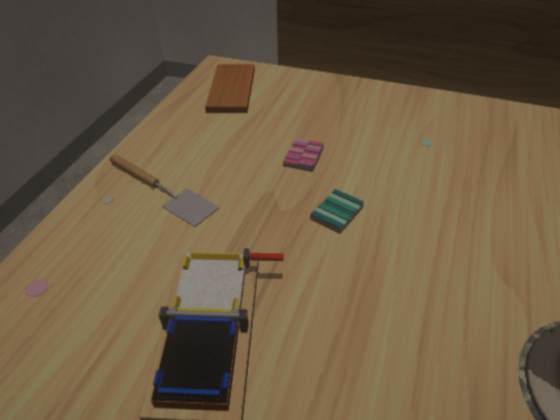

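View pics/top0.png

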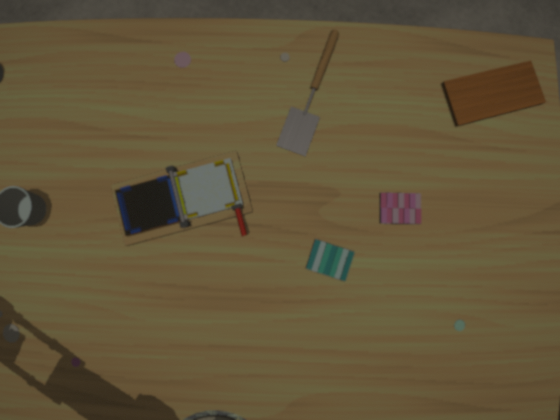

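The side view shows the pink tile at (304,154), the green tile at (338,210), the pocket at (210,282), the nest at (200,355) and the bar at (265,257). In the top view the pink tile is at (401,208), green at (330,260), the pocket at (208,190), the nest at (149,205) and the bar at (241,221).

```bash
cat > h.py <<'E'
import cv2,numpy as np,pickle
def cam(s):
    K=np.array([[s['fx'],0,s['cx']],[0,s['fy'],s['cy']],[0,0,1.]]);R=cv2.Rodrigues(np.array(s['rvec'],float))[0]
    return K,np.array(s['D'],float),R,np.array(s['tvec'],float).ravel()
def plane(s,px,z):
    K,D,R,t=cam(s);u=cv2.undistortPoints(np.array(px,float).reshape(-1,1,2),K,D)[:,0]
    d=np.c_[u,np.ones(len(u))]@R;c=-R.T@t
    return c+d*((z-c[2])/d[:,2])[:,None]
def big(s,lo,hi,roi=None):
    h=cv2.cvtColor(s['frame'],cv2.COLOR_BGR2HSV);m=cv2.inRange(h,np.array(lo),np.array(hi))
    if roi:
        k=np.zeros_like(m);x0,y0,x1,y1=roi;k[y0:y1,x0:x1]=1;m=m*k
    return m
def rect(s,m,z):
    p=np.argwhere(m)[:,::-1]; h=cv2.convexHull(p.astype(np.int32))[:,0]
    w=plane(s,h,z)[:,:2]; (c,sz,a)=cv2.minAreaRect((w*1000).astype(np.float32)); return np.round(c,1),np.round(sz,1),round(a,1),len(p)
E
python3 - <<'E'
from h import *
T=pickle.load(open('top0.pkl','rb'));S=pickle.load(open('side0.pkl','rb'))
hs=cv2.cvtColor(T['frame'],cv2.COLOR_BGR2HSV);h2=cv2.cvtColor(S['frame'],cv2.COLOR_BGR2HSV)
for x,y in[(401,208),(390,200),(180,200),(237,175),(205,165),(150,205),(150,180),(241,225),(208,190)]:print('T',x,y,hs[y,x])
for n,s,r1,r2,r3,r4 in(('T',T,(370,180,435,235),(110,160,200,245),(225,200,255,240),(160,150,250,230)),('S',S,(275,130,330,175),(145,300,250,410),(250,245,290,270),(165,240,250,320))):
    print(n,'pink',rect(s,big(s,(140,70,40),(178,255,255),r1),.015))
    print(n,'blue',rect(s,big(s,(105,120,40),(130,255,255),r2),.050))
    m=big(s,(0,170,60),(6,255,255),r3)|big(s,(174,170,60),(180,255,255),r3)
    print(n,'red',rect(s,m,.050))
    print(n,'yellow',rect(s,big(s,(20,170,80),(32,255,255),r4),.050))
    print(n,'white',rect(s,big(s,(0,0,90),(180,60,255),r4),.041))
E
```

```text
T 401 208 [173  83 101]
T 390 200 [164  90 108]
T 180 200 [ 31 129  87]
T 237 175 [ 22 106 103]
T 205 165 [ 33  24 107]
T 150 205 [25 53 29]
T 150 180 [ 18 117  70]
T 241 225 [  4 199 104]
T 208 190 [ 56  18 112]
T pink (array([ 539.6, -365.7]), array([61.8, 81.6]), 0.5, 831)
T blue (array([529. , 140.6]), array([ 89.6, 108.2]), 16.7, 363)
T red (array([501.5, -42.9]), array([50.7,  8.9]), 15.9, 118)
T yellow (array([565.3,  26.8]), array([ 92.3, 107. ]), 16.7, 208)
T white (array([565.1,  23.6]), array([ 97.5, 116.4]), 16.7, 2328)
S pink (array([ 540.1, -363.8]), array([62.7, 85.3]), 1.2, 661)
S blue (array([530.4, 142.5]), array([ 93.7, 111.5]), 16.9, 899)
S red (array([501.7, -43.1]), array([50.6, 11.2]), 15.6, 179)
S yellow (array([564.7,  27.2]), array([ 92.7, 105.4]), 16.5, 379)
S white (array([568.7,  25.3]), array([102.9, 114.9]), 16.5, 3066)
```

Both views agree: the tile is at (540,-365), the pocket at (565,27), and the jig yaw is 16.7°. The bar at (502,-43) matches what the jig geometry predicts. I'll turn the tool to yaw 90° first, then travel.

Emit:
send_rows:
  plan:
    - [0,0,0,0,0,1,-1]
    - [0,0,0,0,0,1,-1]
    - [0,0,0,0,0,1,-1]
    - [0,0,0,0,0,1,-1]
    - [0,0,0,0,0,1,-1]
    - [0,0,0,0,0,1,-1]
    - [0,0,0,0,0,1,-1]
    - [0,0,0,0,0,1,-1]
    - [0,0,0,0,0,0.21,-1]
    - [0,0,0,0,0,0,-1]

```text
clock: 1.1
tool_pos: [0.2363, 0.524, 0.2051]
eef_rot: [-3.141, 0.001, 1.573]
contact_force: [0.2, -0.5, 0.1]
opening: 1.001
grip_force: 0.0
```

Emit:
send_rows:
  plan:
    - [-0.9,0.33,0,0,0,0,-1]
    - [-0.9,0.33,0,0,0,0,-1]
    - [-0.9,0.33,0,0,0,0,-1]
    - [-0.9,0.33,0,0,0,0,-1]
    - [-0.9,0.33,0,0,0,0,-1]
    - [-0.9,0.33,0,0,0,0,-1]
    - [-0.9,0.33,0,0,0,0,-1]
    - [-0.9,0.33,0,0,0,0,-1]
    - [-0.9,0.33,0,0,0,0,-1]
    - [-0.9,0.33,0,0,0,0,-1]
    - [-0.9,0.33,0,0,0,0,-1]
    - [-0.9,0.33,0,0,0,0,-1]

```text
clock: 2.3
tool_pos: [0.3954, 0.0908, 0.2056]
eef_rot: [3.141, -0.0, 1.574]
contact_force: [0.7, 0.8, 0.1]
opening: 0.999
grip_force: 0.0
```

Emit:
send_rows:
  plan:
    - [-0.95,0.3,0,0,0,0,-1]
    - [-0.95,0.3,0,0,0,0,-1]
    - [-0.95,0.3,0,0,0,0,-1]
    - [-0.95,0.3,0,0,0,0,-1]
    - [-0.95,0.3,0,0,0,0,-1]
    - [-0.95,0.3,0,0,0,0,-1]
    - [-0.95,0.3,0,0,0,0,-1]
    - [-0.95,0.3,0.2,0,0,0,-1]
    - [-0.95,0.3,0.4,0,0,0,-1]
    - [-0.95,0.3,0.6,0,0,0,-1]
    - [-0.95,0.3,0.6,0,0,0,-1]
    - [-0.95,0.3,0.6,0,0,0,-1]

```text
clock: 3.5
tool_pos: [0.5398, -0.3652, 0.1084]
eef_rot: [3.141, -0.0, 1.574]
contact_force: [1.3, 0.1, 1.0]
opening: 1.001
grip_force: 0.0
```

Emit:
send_rows:
  plan:
    - [0,0,0,0,0,0,-1]
    - [0,0,0,0,0,0,-1]

```text
clock: 3.7
tool_pos: [0.5388, -0.3637, 0.108]
eef_rot: [-3.139, -0.002, 1.572]
contact_force: [1.0, 0.5, 0.8]
opening: 1.001
grip_force: 0.0
```

```bash
python3 - <<'E'
from h import *
from workcell import arm,cams
o=arm.observe();print(o['tool_pos'],o['eef_rot'])
s=cams.snapshot('side');cv2.imwrite('pics/side1.png',cv2.resize(s['frame'][80:240,200:420],(770,560)))
E
```

```text
[ 0.53883167 -0.3636761   0.10799398] [-3.13944719e+00 -2.46630168e-03  1.57158293e+00]
```

View pics/side1.png

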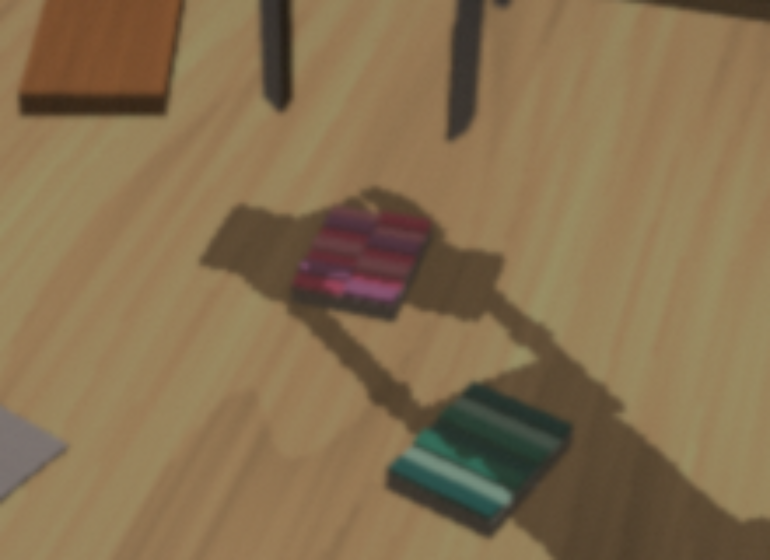

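The crop shows the open fingers straddling the pink tile, with their shadows on either side of it at about (365,260). I'll descend and grip.

Emit:
send_rows:
  plan:
    - [0,0,0.5,0,0,0,-1]
    - [0,0,0.5,0,0,0,-1]
    - [0,0,0.5,0,0,0,-1]
    - [0,0,0.5,0,0,0,-1]
    - [0,0,0.3,0,0,0,-1]
    - [0,0,0.25,0,0,0,-1]
    - [0,0,0,0,0,0,-1]
    - [0,0,0,0,0,0,-1]
  squeeze: 20

```text
clock: 4.55
tool_pos: [0.54, -0.3637, 0.0083]
eef_rot: [3.141, 0.001, 1.572]
contact_force: [0.5, -0.3, 0.1]
opening: 0.999
grip_force: 0.0
```

Emit:
send_rows:
  plan:
    - [0,0,0,0,0,0,1]
    - [0,0,0,0,0,0,1]
    - [0,0,0,0,0,0,1]
    - [0,0,0,0,0,0,1]
    - [0,0,0,0,0,0,1]
    - [0,0,0,0,0,0,1]
    - [0,0,0,0,0,0,1]
    - [0,0,0,0,0,0,1]
  squeeze: 20

```text
clock: 5.35
tool_pos: [0.5398, -0.3639, 0.0077]
eef_rot: [3.141, 0.0, 1.571]
contact_force: [0.7, -0.8, 2.1]
opening: 0.681
grip_force: 20.0
```

Emit:
send_rows:
  plan:
    - [0,0,-0.3,0,0,0,1]
    - [0,0,-0.7,0,0,0,1]
    - [0,0,-0.8,0,0,0,1]
    - [0,0,-0.8,0,0,0,1]
    - [0,0,-0.6,0,0,0,1]
    - [0,0,0,0,0,0,1]

```text
clock: 5.95
tool_pos: [0.5411, -0.3651, 0.1397]
eef_rot: [3.136, 0.005, 1.572]
contact_force: [0.0, 0.5, -1.6]
opening: 0.676
grip_force: 20.0
```

Emit:
send_rows:
  plan:
    - [0.5,0.05,0,0,0,0,1]
    - [0.9,0.05,0,0,0,0,1]
    - [0.95,0.05,0,0,0,0,1]
    - [0.95,0.05,0,0,0,0,1]
    - [0.95,0.05,0,0,0,0,1]
    - [0.95,0.05,0,0,0,0,1]
    - [0.95,0.05,0,0,0,0,1]
    - [0.95,0.05,0,0,0,0,1]
    - [0.95,0.05,0,0,0,0,1]
    - [0.95,0.05,0,0,0,0,1]
    - [0.78,0.13,0,0,0,0,1]
    - [0,0,0,0,0,0,1]

```text
clock: 7.15
tool_pos: [0.562, 0.0327, 0.1332]
eef_rot: [-3.137, -0.003, 1.576]
contact_force: [1.3, 0.7, -1.4]
opening: 0.676
grip_force: 20.0
```

Emit:
send_rows:
  plan:
    - [0,0,0,0,0,-0.5,1]
    - [0,0,0,0,0,-0.8,1]
    - [0,0,0,0,0,-0.79,1]
    - [0,0,0,0,0,0,1]
    - [0,0,0,0,0,0,1]

```text
clock: 7.65
tool_pos: [0.5631, 0.0275, 0.1343]
eef_rot: [-3.139, -0.001, 1.861]
contact_force: [-0.4, 0.1, -1.8]
opening: 0.678
grip_force: 20.0
```

```bash
python3 - <<'E'
from h import *
from workcell import arm,cams
o=arm.observe();print(o['tool_pos'],o['eef_rot'],o['opening'])
s=cams.snapshot('side');cv2.imwrite('pics/side2.png',cv2.resize(s['frame'][180:420,100:420],(800,600)))
pickle.dump(s,open('side2.pkl','wb'))
E
```

```text
[0.56309012 0.02754189 0.13427429] [-3.13900253e+00 -9.66270128e-04  1.86078970e+00] 0.67845043065468
```

View pics/side2.png

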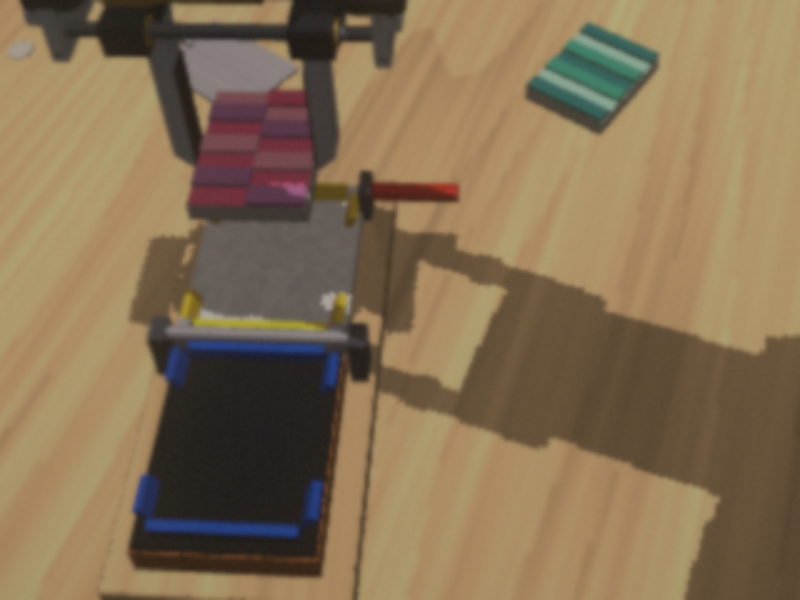

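The crop shows the tile held level above the pocket, aligned with its edges: tile at (252,150), pocket at (275,260), and the green tile untouched. Next I lower it in.

Emit:
send_rows:
  plan:
    - [0,0.05,0.4,0,0,0,1]
    - [0,0,0.5,0,0,0,1]
    - [0,0,0.4,0,0,0,1]
    - [0,0,0.3,0,0,0,1]
    - [0,0,0.2,0,0,0,1]
    - [0,0,0.15,0,0,0,1]
    - [0,0,0.12,0,0,0,1]
    - [0,0,0,0,0,0,1]
    - [0,0,0,0,0,0,1]

```text
clock: 8.6
tool_pos: [0.5667, 0.0282, 0.053]
eef_rot: [3.141, 0.0, 1.863]
contact_force: [-0.2, -0.4, -1.6]
opening: 0.679
grip_force: 20.0
```

Emit:
send_rows:
  plan:
    - [0,0,0.05,0,0,0,1]
    - [0,0,0.04,0,0,0,1]
    - [0,0,0,0,0,0,1]
    - [0,0,0,0,0,0,1]

```text
clock: 9.0
tool_pos: [0.5663, 0.0282, 0.0491]
eef_rot: [3.141, -0.0, 1.863]
contact_force: [0.6, -0.1, -1.9]
opening: 0.679
grip_force: 20.0
```

Emit:
send_rows:
  plan:
    - [0,0,0,0,0,0,-1]
    - [0,0,0,0,0,0,-1]
    - [0,0,0,0,0,0,-1]
    - [0,0,0,0,0,0,-1]
    - [0,0,-0.2,0,0,0,-1]
    - [0,0,-0.5,0,0,0,-1]
    - [0,0,-0.8,0,0,0,-1]
    - [0,0,-0.8,0,0,0,-1]
    - [0,0,-0.7,0,0,0,-1]
    - [0,0,0,0,0,0,-1]

```text
clock: 10.0
tool_pos: [0.5693, 0.028, 0.174]
eef_rot: [3.133, 0.003, 1.863]
contact_force: [0.0, 0.1, 0.4]
opening: 1.0
grip_force: 0.0
```

Emit:
send_rows:
  plan:
    - [0,0,0,0,0,1,-1]
    - [0,0,0,0,0,1,-1]
    - [0,0,0,0,0,1,-1]
    - [0,0,0,0,0,1,-1]
    - [0,0,0,0,0,1,-1]
    - [0,0,0,0,0,1,-1]
    - [0,0,0,0,0,1,-1]
    - [0,0,0,0,0,1,-1]
    - [0,0,0,0,0,1,-1]
    - [0,0,0,0,0,1,-1]
    - [0,0,0,0,0,1,-1]
    - [0,0,0,0,0,0.25,-1]

```text
clock: 11.2
tool_pos: [0.5656, 0.0282, 0.1681]
eef_rot: [-3.141, 0.002, 0.289]
contact_force: [-1.3, 0.3, 0.0]
opening: 0.994
grip_force: 0.0
```

```bash
python3 - <<'E'
from h import *
from workcell import arm,cams
from scipy.spatial.transform import Rotation as Ro
o=arm.observe();print(o['tool_pos'],o['eef_rot'],o['opening'],o['clock'])
R=Ro.from_euler('xyz',o['eef_rot']).as_matrix()
print(R.T@(np.array([.502,-.043,.110])-o['tool_pos'])/.04)
s=cams.snapshot('side');cv2.imwrite('pics/side3.png',cv2.resize(s['frame'][180:420,100:420],(800,600)))
E
```

```text
[0.56563418 0.02818662 0.16807435] [-3.14094132e+00  1.60724668e-03  2.89309967e-01] 0.9938601869262965 11.2
[-2.03012645  1.25279543  1.45430778]
```

View pics/side3.png

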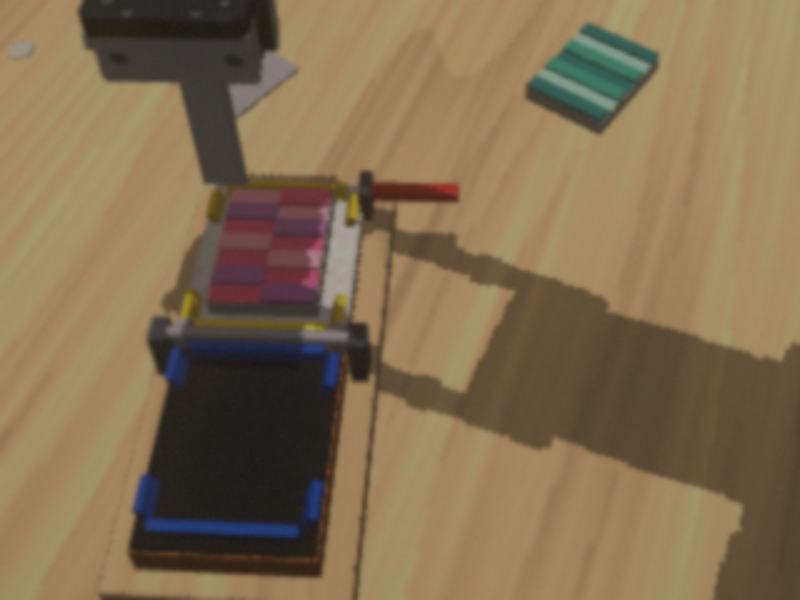

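The tile sits flat inside the yellow walls at (270,245) and the bar end is at (415,190). Next I go above the bar, descend and grip it.

Emit:
send_rows:
  plan:
    - [-0.4,0.25,0.2,0,0,0,-1]
    - [-0.6,0.4,0.4,0,0,0,-1]
    - [-0.6,0.4,0.5,0,0,0,-1]
    - [-0.43,0.2,0.35,0,0,0,-1]
    - [0,0,0.4,0,0,0,-1]
    - [0,0,0.6,0,0,0,-1]
    - [0,0,0.5,0,0,0,-1]
    - [0,0,0.3,0,0,0,-1]
    - [0,0,0.18,0,0,0,-1]
    - [0,0,0,0,0,0,-1]
    - [0,0,0,0,0,0,-1]

```text
clock: 12.35
tool_pos: [0.5035, -0.0432, 0.0323]
eef_rot: [3.141, -0.001, 0.293]
contact_force: [0.1, -0.1, -0.0]
opening: 1.004
grip_force: 0.0
```

```bash
python3 - <<'E'
from h import *
from workcell import arm,cams
o=arm.observe();print(o['tool_pos'],o['eef_rot'],o['opening'],o['contact_force'])
s=cams.snapshot('side');cv2.imwrite('pics/side4.png',cv2.resize(s['frame'][180:420,100:420],(800,600)))
E
```

```text
[ 0.50354169 -0.04316322  0.03226917] [ 3.14122223e+00 -8.44036827e-04  2.92741144e-01] 1.0039940532611902 [ 0.05985439 -0.0944913  -0.01728799]
```

View pics/side4.png

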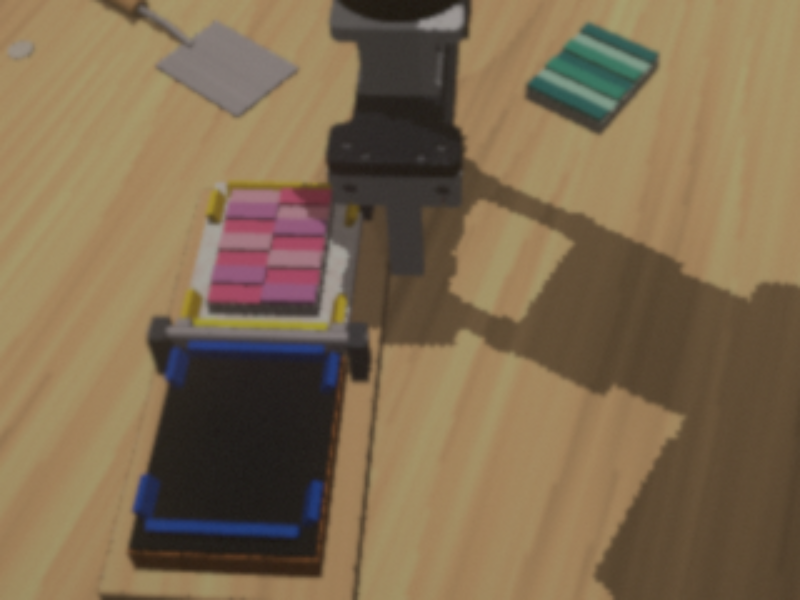

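The near finger is at (408,240), beside the bar and clear of the plate and jig. Closing on the bar.

Emit:
send_rows:
  plan:
    - [0,0,0,0,0,0,1]
    - [0,0,0,0,0,0,1]
    - [0,0,0,0,0,0,1]
    - [0,0,0,0,0,0,1]
    - [0,0,0,0,0,0,1]
    - [0,0,0,0,0,0,1]
    - [0,0,0,0,0,0,1]
    - [0,0,0,0,0,0,1]
    - [0,0,0,0,0,0,1]
    - [0,0,0,0,0,0,1]
    - [0,0,0,0,0,0,1]
    - [0,0,0,0,0,0,1]
  squeeze: 25

```text
clock: 13.6
tool_pos: [0.5026, -0.0419, 0.0318]
eef_rot: [-3.139, 0.0, 0.291]
contact_force: [0.2, 4.6, 0.8]
opening: 0.117
grip_force: 25.0
```

```bash
python3 - <<'E'
import numpy as np
# tool y: with yaw .29 roll pi -> tool y = (sin, -cos) = jig -y ; tool z = -z
t=np.radians(np.r_[np.linspace(0,180,37)])
y=-108*np.cos(t);z=108*np.sin(t)
for a,b,c in zip(np.degrees(t[1:]),-np.diff(y)/40,-np.diff(z)/40):print(round(a),round(b,2),round(c,2))
E
```

```text
5 -0.01 -0.24
10 -0.03 -0.23
15 -0.05 -0.23
20 -0.07 -0.22
25 -0.09 -0.22
30 -0.11 -0.21
35 -0.13 -0.2
40 -0.14 -0.19
45 -0.16 -0.17
50 -0.17 -0.16
55 -0.19 -0.14
60 -0.2 -0.13
65 -0.21 -0.11
70 -0.22 -0.09
75 -0.22 -0.07
80 -0.23 -0.05
85 -0.23 -0.03
90 -0.24 -0.01
95 -0.24 0.01
100 -0.23 0.03
105 -0.23 0.05
110 -0.22 0.07
115 -0.22 0.09
120 -0.21 0.11
125 -0.2 0.13
130 -0.19 0.14
135 -0.17 0.16
140 -0.16 0.17
145 -0.14 0.19
150 -0.13 0.2
155 -0.11 0.21
160 -0.09 0.22
165 -0.07 0.22
170 -0.05 0.23
175 -0.03 0.23
180 -0.01 0.24
```

Emit:
send_rows:
  plan:
    - [-0.01,0,0,0,0,0,1]
    - [0,-0.01,-0.24,0,0,0,1]
    - [0,-0.03,-0.23,0,0,0,1]
    - [0,-0.05,-0.23,0,0,0,1]
    - [0,-0.07,-0.22,0,0,0,1]
    - [0,-0.09,-0.22,0,0,0,1]
    - [0,-0.11,-0.21,0,0,0,1]
    - [0,0,0,0,0,0,1]

```text
clock: 14.4
tool_pos: [0.4987, -0.029, 0.0869]
eef_rot: [3.141, -0.001, 0.293]
contact_force: [2.9, 2.9, -4.9]
opening: 0.119
grip_force: 25.0
```

Emit:
send_rows:
  plan:
    - [0,-0.13,-0.2,0,0,0,1]
    - [0,-0.14,-0.19,0,0,0,1]
    - [0,-0.16,-0.17,0,0,0,1]
    - [0,-0.17,-0.16,0,0,0,1]
    - [0,-0.19,-0.14,0,0,0,1]
    - [0,-0.2,-0.13,0,0,0,1]
    - [0,-0.21,-0.11,0,0,0,1]
    - [0,-0.22,-0.09,0,0,0,1]
    - [0,-0.22,-0.07,0,0,0,1]
    - [0,-0.23,-0.05,0,0,0,1]

```text
clock: 15.4
tool_pos: [0.4782, 0.0397, 0.1418]
eef_rot: [3.134, -0.003, 0.294]
contact_force: [0.7, -5.9, 10.1]
opening: 0.118
grip_force: 25.0
```

Emit:
send_rows:
  plan:
    - [0,-0.23,-0.03,0,0,0,1]
    - [0,-0.24,-0.01,0,0,0,1]
    - [0,-0.24,0.01,0,0,0,1]
    - [0,-0.23,0.03,0,0,0,1]
    - [0,-0.23,0.05,0,0,0,1]
    - [0,-0.22,0.07,0,0,0,1]
    - [0,-0.22,0.09,0,0,0,1]
    - [0,-0.21,0.11,0,0,0,1]
    - [0,-0.2,0.13,0,0,0,1]
    - [0,0,0,0,0,0,1]
    - [0,0,0,0,0,0,1]

```text
clock: 16.5
tool_pos: [0.4537, 0.1207, 0.1201]
eef_rot: [-3.14, -0.001, 0.293]
contact_force: [2.0, 3.7, 4.7]
opening: 0.121
grip_force: 25.0
```

```bash
python3 - <<'E'
from h import *
from workcell import arm,cams
s=cams.snapshot('side');cv2.imwrite('pics/side5.png',cv2.resize(s['frame'][180:420,100:420],(800,600)))
E
```

```text
(no output)
```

View pics/side5.png

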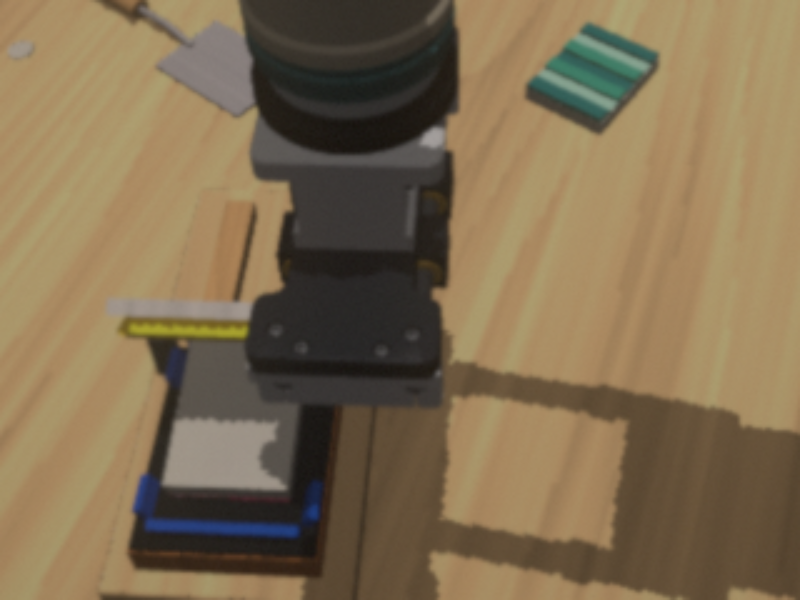

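The tile's white back is up inside the blue walls at (230,430), with the plate leaning over at (190,320). I'll finish the swing.

Emit:
send_rows:
  plan:
    - [0,-0.19,0.14,0,0,0,1]
    - [0,-0.17,0.16,0,0,0,1]
    - [0,-0.16,0.17,0,0,0,1]
    - [0,-0.14,0.19,0,0,0,1]
    - [0,-0.13,0.2,0,0,0,1]
    - [0,-0.11,0.21,0,0,0,1]
    - [0,-0.09,0.22,0,0,0,1]
    - [0,-0.07,0.22,0,0,0,1]
    - [0,-0.05,0.23,0,0,0,1]
    - [0,0,0,0,0,0,1]

```text
clock: 17.55
tool_pos: [0.441, 0.1628, 0.0493]
eef_rot: [-3.141, -0.0, 0.292]
contact_force: [5.1, 3.2, 0.6]
opening: 0.119
grip_force: 25.0
```

Emit:
send_rows:
  plan:
    - [0,-0.03,0.2,0,0,0,1]
    - [0,-0.01,0.15,0,0,0,1]
    - [0,0,0,0,0,0,1]
    - [0,0,0,0,0,0,1]

```text
clock: 17.95
tool_pos: [0.4405, 0.1646, 0.0358]
eef_rot: [-3.14, -0.001, 0.291]
contact_force: [4.3, 5.5, 0.2]
opening: 0.12
grip_force: 25.0
```

Down another 3 mm, gently, then open and retreat upward.

Emit:
send_rows:
  plan:
    - [0,0,0.04,0,0,0,1]
    - [0,0,0.04,0,0,0,1]
    - [0,0,0.02,0,0,0,1]
    - [0,0,0,0,0,0,1]
    - [0,0,0,0,0,0,1]

```text
clock: 18.45
tool_pos: [0.4404, 0.1648, 0.0321]
eef_rot: [-3.139, -0.001, 0.291]
contact_force: [4.0, 6.9, 0.8]
opening: 0.118
grip_force: 25.0
```

Emit:
send_rows:
  plan:
    - [0,0,0,0,0,0,-1]
    - [0,0,0,0,0,0,-1]
    - [0,0,0,0,0,0,-1]
    - [0,0,0,0,0,0,-1]
    - [0,0,0,0,0,0,-1]
    - [0,0,0,0,0,0,-1]
    - [0,0,0,0,0,0,-1]
    - [0,0,0,0,0,0,-1]
    - [0,0,0,0,0,0,-1]
    - [0,0,0,0,0,0,-1]

```text
clock: 19.45
tool_pos: [0.4404, 0.1636, 0.0327]
eef_rot: [-3.142, -0.0, 0.293]
contact_force: [-0.1, -0.1, -0.0]
opening: 0.937
grip_force: 0.0
```

Emit:
send_rows:
  plan:
    - [0,0,-0.2,0,0,0,-1]
    - [0,0,-0.5,0,0,0,-1]
    - [0,0,-0.8,0,0,0,-1]
    - [0,0,-0.8,0,0,0,-1]
    - [0,0,-0.8,0,0,0,-1]
    - [-0.8,0,-0.5,0,0,0,-1]
    - [-0.8,0,0,0,0,0,-1]
    - [-0.8,0,0,0,0,0,-1]
    - [-0.4,0,0,0,0,0,-1]
    - [0,0,0,0,0,0,-1]
    - [0,0,0,0,0,0,-1]

```text
clock: 20.55
tool_pos: [0.3345, 0.1316, 0.1772]
eef_rot: [3.141, -0.003, 0.292]
contact_force: [0.7, 0.1, 0.4]
opening: 0.998
grip_force: 0.0
```

```bash
python3 - <<'E'
from h import *
from workcell import arm,cams
s=cams.snapshot('side');cv2.imwrite('pics/side6.png',cv2.resize(s['frame'][180:420,100:420],(800,600)))
E
```

```text
(no output)
```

View pics/side6.png

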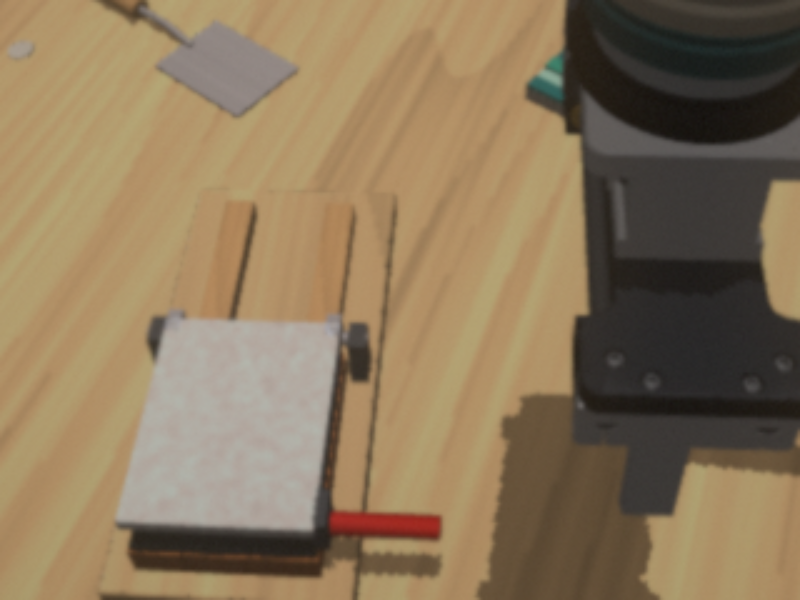

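The plate lies over the nest at (230,425), with the bar free at (385,525), the gripper clear and the green tile unmoved. One check of the bar's position, then I hand in.

```bash
python3 - <<'E'
from h import *
from workcell import arm,cams
s=cams.snapshot('side');r=(225,370,285,410)
c=rect(s,big(s,(0,170,60),(6,255,255),r)|big(s,(174,170,60),(180,255,255),r),.050);print(c)
if np.hypot(*(c[0]-[440,164]))<7: print(arm.finish_job())
E
```

```text
(array([440.4, 164.4]), array([53.7, 10.7]), 16.7, 365)
the job is handed in; nothing more can be done
None
```

The pink tile is face-down in the blue-cornered nest, with the flipper plate lying fully over it and the bar released. The green tile was not touched, and the job was handed in at about 20.6 s.

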